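Test the vial conveyor's latching stop button and make the line ready again

TASK

Test the conveyor's stop button: press the big mushroom head with the grip bar fully in so that it latches, take the push off so that it is seen to stay in by itself, then push sideways against its grip bar with a fingertip to twist it clockwise (seen from above) until it unlatches and springs back up. After that press the small round start button on the other box all the way in, and finish with both buttons out. Push only: do not pinch the grip bar between the fingers, and leave everything else on the bench standing where it is.

Things in the scene. Friction and masses are not known exactly. Their poses are not given: they have to be found in the camera images.
- stop_top (a point): Stop button: black disc 60 mm across, 10 mm thick, on a fixed 100 x 100 x 60 mm box, with an upright grey grip bar across it, 56 long, 10 wide, 18 high above the disc. Point: middle of the bar's top, on the turning axis, 108 mm above the bench when out (box cover 48 mm lower); moves and turns with the head. x along the bar, z up; the bar's side faces look to +y and -y. Clear space above.
- stop_plunger (a joint): How far the stop head is pushed down, m: 0 out, 0.0135 bottom stop. A spring of 5 N (out) to 8 N (bottom) pushes it up, the latch adds a few N: about 9 N presses it home. It latches once pressed beyond about 0.0115; let go, it then rises to about 0.007 and stays until twisted; freed, it rises to 0.
- stop_head (a joint): Twist of the stop head, rad: 0 at rest, grows clockwise seen from above, stop at 1.0. A light spring (about 2 N at the bar's end) turns it back to 0 when let go. While latched, a twist beyond about 0.6 frees it and it springs up 7 mm (so a fingertip pushing on the bar should stay 8 mm or more above the disc, or be lifted away afterwards). Twisting farther does no harm.
- start_button_top (a point): Start button, alone on another fixed box of the same size (100 x 100 x 60 mm): a plain flat round black button 32 mm across in a low aluminium collar 48 mm across and 12 mm high. This point is the centre of its flat top, 82 mm above the bench with the button out; z points up.
- start_button (a joint): How far the start button is pushed down, in m: 0 out, 0.006 at the bottom. A spring of 1.5 to 5 N pushes it back out when let go.
- vial0: Bystander: glass vial with lilac cap, 22 mm across, 42 mm high, loose, standing between the boxes; origin at the centre of its underside.
- vial1: Bystander: vial like vial0, also between the boxes.
- vial2: Bystander: vial like vial0, also between the boxes.
- carton: Bystander: white carton 240 x 180 x 45 mm full of vials, to the right of the work; lid stands up 180 mm along its right (-y) side. Origin at the centre of its underside.
- spray: Bystander: bottle 60 mm across, 150 mm high, to the left at the back; origin at the centre of its underside.
- parts_tray: Bystander: empty grey tray 120 x 100 x 30 mm, to the left; origin at the centre of its underside.
- tape: Bystander: empty cardboard tape roll lying flat, 90 mm across, 24 mm high, to the left; origin at the centre of its underside.
- scanner: Bystander: handheld scanner lying flat, 180 x 62 x 40 mm, near the robot to the right; origin under the middle of its handle, x towards its head.

How it is judged:
By the outcome, as a careful person would: the job done as asked, in the order asked, and still so for the second after the job is handed in, with the robot touching nothing.
It also fails if it takes over 51 s, if anything falls off the work surface, if the arm or the gripper's body presses on something with over 40 N, if the wrist force passes 120 N, or if a joint passes its speed limit or range.

ROBOT

A 6-joint arm with a two-finger parallel gripper is mounted at the origin on the work surface. World frame = base frame: x ahead of the robot, y to its left, z up, the work surface at z = 0. Lengths are in mm, angles in rad, forces in N, time in s.
With the tool pointing down it reaches from about 400 to 925 mm from the base axis. Payload 12.5 kg.
Tool frame: the origin (TCP) lies on the front face of the gripper's body, between the roots of the fingers; the fingertips stand 78 mm ahead of it and the grasp point (between the pads) lies 59 mm ahead of it; z points along the fingers, y is the direction in which the jaws open and shut (so a half turn about z gives the same grasp; the last joint's range is limited). The gripper opens to 95 mm and grips with 3 to 60 N. Pads are 20 mm wide; open, the fingers measure 119 mm over their backs; the gripper's body (75 mm by 180 mm) begins 59 mm behind the grasp point.
Start: joints at [-1.282, 0.491, 1.559, -0, 1.092, -0.106], TCP at [240.412, -576.923, 292.261] pointing down, gripper open.
Joint ranges: [-3.1, 3.1], [-0.84, 2.19], [0.05, 2.79], [-1.13, 4.28], [0.06, 2.93], [-2.69, 2.69]. Speed limits (rad/s): [2.22, 2.22, 2.79, 3.14, 3.14, 3.14].

INTERFACE

Orientations are given as a unit quaternion [w, x, y, z].
In Python, from bench import reach, movel, move_joints, open_gripper, close_gripper, hold, inverse_kinematics, grab_frame, camera_model, Unreachable, job_done, current_clock, current_joints, current_qd, current_joint_torque, current_eef_pos, current_tool_rot, current_contact_force, current_torque, current_width gives the robot as it stands. Calls block until the motion is done:
- reach(position, orientation): joint-space move of the TCP to a pose.
- movel(position, speed=150, rotation=None): straight line of the TCP; rotation=None keeps the orientation; speed is the mean speed in mm/s.
- move_joints(angles): joint-space move.
- open_gripper() and close_gripper(squeeze=None): open the fingers fully, or close them until they stop; squeeze is the grip in N (None keeps the last).
- hold(seconds).
- inverse_kinematics(position, orientation): joint angles nearest the present ones, or None.
- grab_frame(name): name is "scene" or "top" or "wrist"; returns the picture (420x560x3 uint8, blue, green, red); there is no depth.
- camera_model(name): a dict with "mtx" (3x3 intrinsics, pixels), "k1" (the pictures are not rectified: a ray, as slopes to the right and down, at radius r is drawn at 1 + k1 r^2 times it, then the intrinsics apply), "pose" (4x4, takes a point from camera to world coordinates); the wrist camera has in their place "hand_eye" (4x4, takes a point from camera to tool coordinates, whose origin is the TCP and whose axes are the flange's). Camera axes: x right, y down, z forward; pixel columns grow to the right and rows downward; lengths in mm; the calibration is good to about 2 mm. A picture is of the moment at which its call begins: read the wrist's pose just before it. camera_model takes no time and is no camera call.
A pose or a line that the arm cannot do raises Unreachable and nothing moves.
- job_done(): hands the job in, once; it reports no verdict.
Readings, each from a call of its own:
- current_clock(): time.
- current_joints(): joint angles.
- current_qd(): joint speeds.
- current_joint_torque(): joint torques, N m.
- current_eef_pos(): TCP position.
- current_tool_rot(): TCP orientation.
- current_contact_force(): force on the tool from outside, world axes, zero at the start.
- current_torque(): the same for the moment, N m.
- current_width(): opening from 0.0 (shut) to 1.0 (fully open).
Only numpy, scipy, OpenCV 4.12 (cv2) and the standard library are available. Lean on these libraries where they do the work, as an engineer would, in place of code of your own. Each camera call takes 0.05 s, during which the arm holds its last target.

## Working session

There is one attempt and no reset: what is moved stays moved. The work goes in short steps, each a Python script; the robot and the scene stay as the last script left them, time stands still between calls to the robot, and variables do not carry over. Pictures are saved under pics/ and viewed, and the job is handed in when it is done.

```bash
mkdir -p pics; python3 - <<'E'
from bench import *
import cv2
for n in("scene","top"):
    cv2.imwrite(f"pics/{n}0.png",grab_frame(n)); print(n,camera_model(n))
print(camera_model("wrist"),current_clock(),current_tool_rot(),current_contact_force())
E
```

```text
scene {'mtx': array([[438.13749425,   0.        , 278.38923975],
       [  0.        , 438.13749425, 210.7890291 ],
       [  0.        ,   0.        ,   1.        ]]), 'k1': -0.10767262119442834, 'pose': array([[-3.87085692e-01,  5.60714808e-01, -7.31958722e-01,
         1.33693641e+03],
       [ 9.22039602e-01,  2.33014385e-01, -3.09107214e-01,
         3.19457003e+02],
       [-2.76408018e-03, -7.94545908e-01, -6.07197793e-01,
         7.38136873e+02],
       [ 0.00000000e+00,  0.00000000e+00,  0.00000000e+00,
         1.00000000e+00]])}
top {'mtx': array([[520.18425408,   0.        , 277.77909309],
       [  0.        , 520.18425408, 197.33368848],
       [  0.        ,   0.        ,   1.        ]]), 'k1': 0.04352319053052502, 'pose': array([[ 2.89968876e-02, -9.90961835e-01,  1.30972598e-01,
         3.56279094e+02],
       [-9.99574117e-01, -2.83166713e-02,  7.05336618e-03,
        -2.66755921e+01],
       [-3.28090868e-03, -1.31121345e-01, -9.91360897e-01,
         1.42408331e+03],
       [ 0.00000000e+00,  0.00000000e+00,  0.00000000e+00,
         1.00000000e+00]])}
{'mtx': array([[317.76814039,   0.        , 279.61587288],
       [  0.        , 317.76814039, 211.13315088],
       [  0.        ,   0.        ,   1.        ]]), 'k1': -0.07388479146426134, 'hand_eye': array([[ 2.45541261e-03, -9.67088356e-01, -2.54428935e-01,
         7.03173516e+01],
       [ 9.99996930e-01,  2.29016167e-03,  9.45711577e-04,
        -1.87554004e-01],
       [-3.31903260e-04, -2.54430476e-01,  9.67091011e-01,
        -9.26084369e+01],
       [ 0.00000000e+00,  0.00000000e+00,  0.00000000e+00,
         1.00000000e+00]])} 0.1 [-4.62437692e-04  9.80585293e-01  1.96092499e-01 -3.24613287e-05] [-0.88553106 -0.25103332  0.03797946]
```

```bash
ls
```

```text
pics
```

View pics/scene0.png

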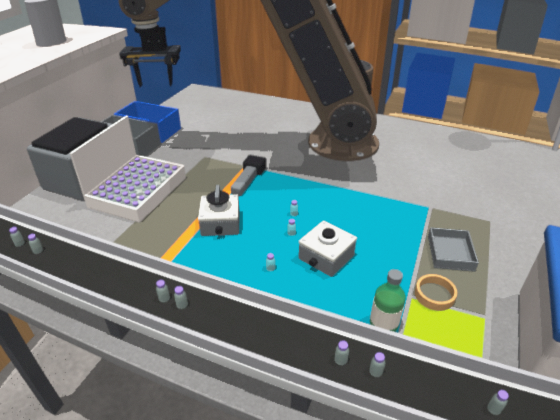

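View pics/top0.png

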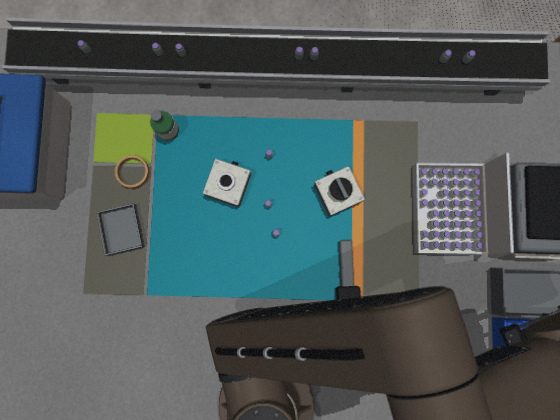

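```bash
python3 - <<'E'
import cv2
a=cv2.imread("pics/top0.png");
cv2.imwrite("pics/topc.png",cv2.resize(a[80:230,170:370],None,fx=4,fy=4,interpolation=cv2.INTER_CUBIC))
E
```

```text
(no output)
```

View pics/topc.png

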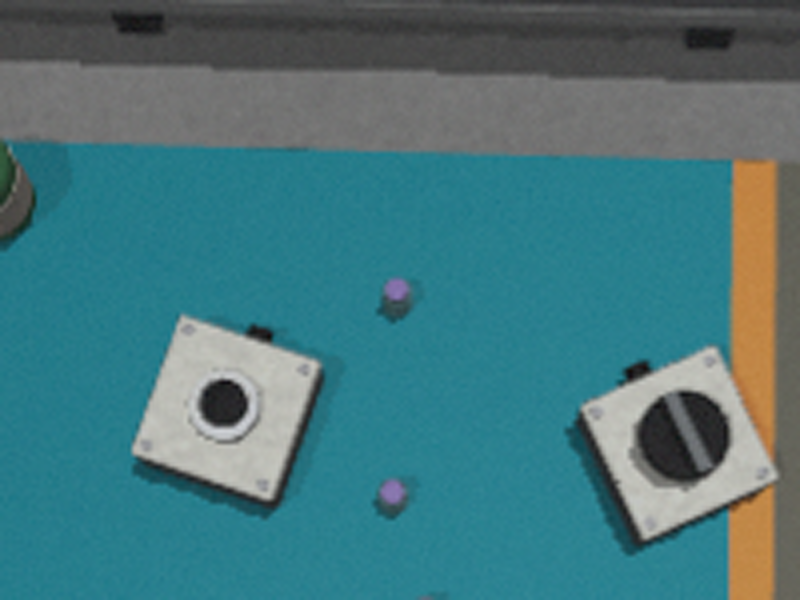

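```bash
cat > h.py <<'E'
import numpy as np, cv2
from bench import *
from scipy.spatial.transform import Rotation as R
def toolT():
    q=np.array(current_tool_rot()); T=np.eye(4); T[:3,:3]=R.from_quat(q[[1,2,3,0]]).as_matrix(); T[:3,3]=current_eef_pos(); return T
def px(cam,uv,z,T=None):
    m=camera_model(cam); P=m["pose"] if T is None else T@m["hand_eye"]
    u=(np.array(uv,float)-m["mtx"][:2,2])/m["mtx"][0,0]
    s=u.copy()
    for _ in range(30): s=u/(1+m["k1"]*(s@s))
    d=P[:3,:3]@np.r_[s,1]; o=P[:3,3]
    return o+d*(z-o[2])/d[2]
def proj(cam,p,T=None):
    m=camera_model(cam); P=m["pose"] if T is None else T@m["hand_eye"]
    c=P[:3,:3].T@(np.array(p,float)-P[:3,3]); s=c[:2]/c[2]; s=s*(1+m["k1"]*(s@s)); return s*m["mtx"][0,0]+m["mtx"][:2,2]
def quat(yaw): # tool down, tool x axis at world angle yaw
    M=np.array([[np.cos(yaw),np.sin(yaw),0],[np.sin(yaw),-np.cos(yaw),0],[0,0,-1.]])
    q=R.from_matrix(M).as_quat(); return q[[3,0,1,2]]
E
python3 - <<'E'
from h import *
T=toolT(); print(T[:3,0])
f=lambda x,y:(170+x/4,80+y/4)
print("start",px("top",f(223,403),82)); 
print("stop disc",px("top",f(683,435),90)); 
a=px("top",f(672,392),108);b=px("top",f(706,472),108);print("bar",a,b,(a+b)/2,np.linalg.norm(a-b),np.degrees(np.arctan2(*(a-b)[1::-1])))
for v in ((269,153),(268,203),(276,233)): print("vial",px("top",v,42))
for s,p in (("scene start",(328,236)),("scene stop disc",(218,200))): print(s,px("scene",p,82 if 'start' in s else 90))
E
```

```text
[9.23095462e-01 3.84570871e-01 1.17698922e-04]
start [573.39792063 120.04469681  82.        ]
stop disc [ 559.60374629 -179.55751944   90.        ]
bar [ 584.50327097 -170.08974203  108.        ] [ 533.44248199 -192.43325085  108.        ] [ 558.97287648 -181.26149644  108.        ] 55.73541565891592 23.63353452398419
vial [659.32603003  10.45235446  42.        ]
vial [522.83350821   8.87558057  42.        ]
vial [443.24120131 -14.8901276   42.        ]
scene start [590.17462546 127.54017285  82.        ]
scene stop disc [ 572.77182848 -168.64001077   90.        ]
```

```bash
python3 - <<'E'
from h import *
C=np.array([559.3,-180.5,180])
for y in (23.6,113.6,-66.4):
  for d in (0,-50): print(y+d,np.round(inverse_kinematics(C,quat(np.radians(y+d))) ,2) if inverse_kinematics(C,quat(np.radians(y+d))) is not None else None)
close_gripper(10)
reach(C+[0,0,170],quat(np.radians(23.6)))
T=toolT(); np.save("T1.npy",T); im=grab_frame("wrist"); cv2.imwrite("pics/w1.png",im); print(current_clock(),T[:3,3],current_contact_force(),current_width())
E
```

```text
23.6 [-0.42  0.57  1.76 -0.    0.81  0.73]
-26.4 [-0.42  0.57  1.76 -0.    0.81  1.61]
113.6 [-0.42  0.57  1.76 -0.    0.81 -0.84]
63.599999999999994 [-0.42  0.57  1.76 -0.    0.81  0.04]
-66.4 [-0.42  0.57  1.76 -0.    0.81  2.31]
-116.4 None
3.5167 [ 559.06851959 -181.32300234  349.81704292] [ 0.52143509 -0.30762583  0.06872968] 0.004295917339233753
```

View pics/w1.png

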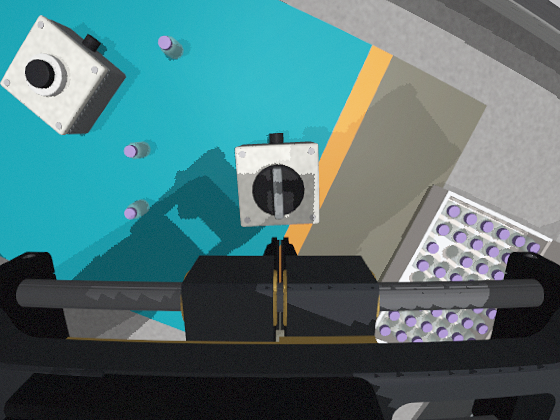

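```bash
python3 - <<'E'
import cv2
a=cv2.imread("pics/w1.png")
r=lambda b:cv2.resize(b,None,fx=7,fy=7,interpolation=cv2.INTER_CUBIC)
cv2.imwrite("pics/w1a.png",r(a[135:220,230:330]));cv2.imwrite("pics/w1b.png",r(a[40:110,0:80]))
E
```

```text
(no output)
```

View pics/w1a.png

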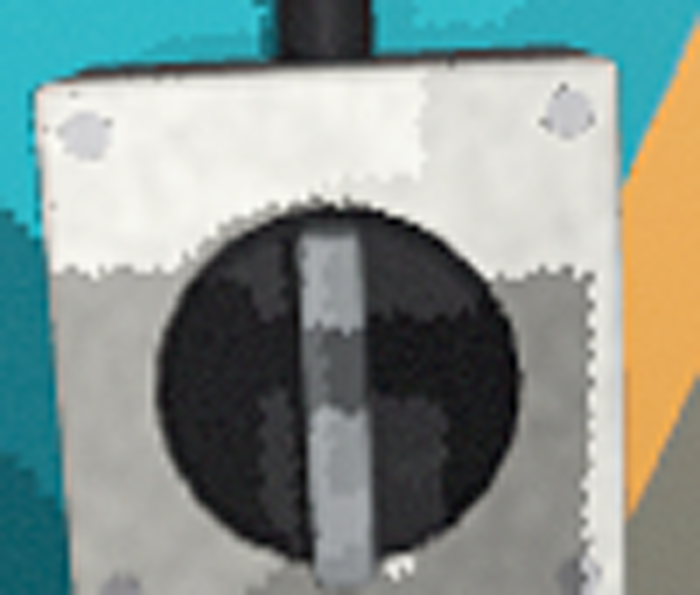

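View pics/w1b.png

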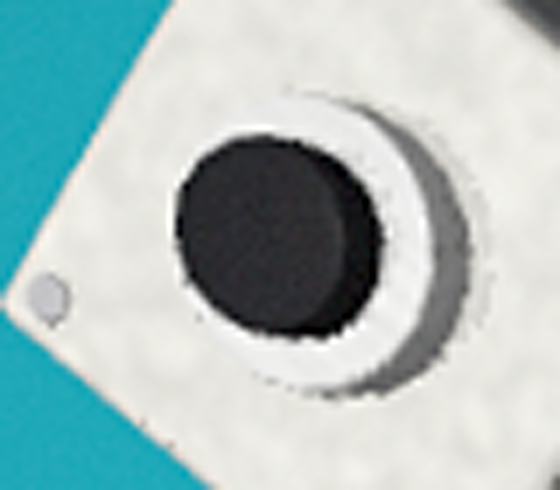

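```bash
python3 - <<'E'
from h import *
T=np.load("T1.npy")
g=lambda x,y:(230+(x+.5)/7-.5,135+(y+.5)/7-.5)
a=px("wrist",g(331,237),108,T);b=px("wrist",g(344,585),108,T)
print("bar",a,b,(a+b)/2,np.linalg.norm(a-b),np.degrees(np.arctan2(*(a-b)[1::-1])))
print("disc",px("wrist",g(339,387),90,T))
h=lambda x,y:((x+.5)/7-.5,40+(y+.5)/7-.5)
print("start",px("wrist",h(262,234),82,T), px("wrist",h(176,220),82,T), px("wrist",h(347,250),82,T))
E
```

```text
bar [ 584.24369803 -167.16473876  108.        ] [ 535.18408682 -190.77253906  108.        ] [ 559.71389242 -178.96863891  108.        ] 54.444225474668116 25.697158893023648
disc [ 560.48981109 -178.76725647   90.        ]
start [573.89435235 121.2138312   82.        ] [570.65719307 136.25618423  82.        ] [576.76388834 106.52925741  82.        ]
```

```bash
cat >> h.py <<'E'
C=np.array([559.8,-179.1]); YB=np.radians(24.5); S=np.array([573.6,120.7])
E
python3 - <<'E'
from h import *
q=quat(YB+np.pi/2)
reach([*C,78+130],q)
movel([*C,78+113],speed=80); f0=np.array(current_contact_force()); print(f0)
for z in (104,98,96,95,94.5,94,93.5,93,92.5):
    movel([*C,78+z],speed=40); hold(.1); f=np.array(current_contact_force())-f0; print(z,current_eef_pos()[2]-78,f.round(1))
    if f[2]>15: break
movel([*C,78+125],speed=100)
movel([*C,78+170],speed=200)
hold(.1)
T=toolT(); np.save("T2.npy",T); cv2.imwrite("pics/w2.png",grab_frame("wrist")); cv2.imwrite("pics/s2.png",grab_frame("scene"));print(current_clock(),current_contact_force())
a=cv2.imread("pics/w2.png"); cv2.imwrite("pics/w2a.png",cv2.resize(a[130:290,180:380],None,fx=3.5,fy=3.5))
E
```

```text
[ 0.70416561 -0.07159614 -0.47654181]
104 104.49838529401879 [-0.5  0.3  7. ]
98 98.50687390674241 [ 0.  -0.7  7.1]
96 96.54814556650234 [-0.4 -0.8  6.7]
95 95.57688776683861 [0.3 0.7 6.8]
94.5 95.0807145674791 [-1.5  0.   8.3]
94 94.61075429478254 [-0.3 -0.5  7.6]
93.5 94.2812436645533 [-1.   1.2  9.8]
93 94.21774008962316 [-3.1  0.7 14. ]
92.5 94.12982062277936 [-3.1  1.6 17. ]
9.6583 [ 0.26417744 -0.46665155 -0.02396603]
```

View pics/w2a.png

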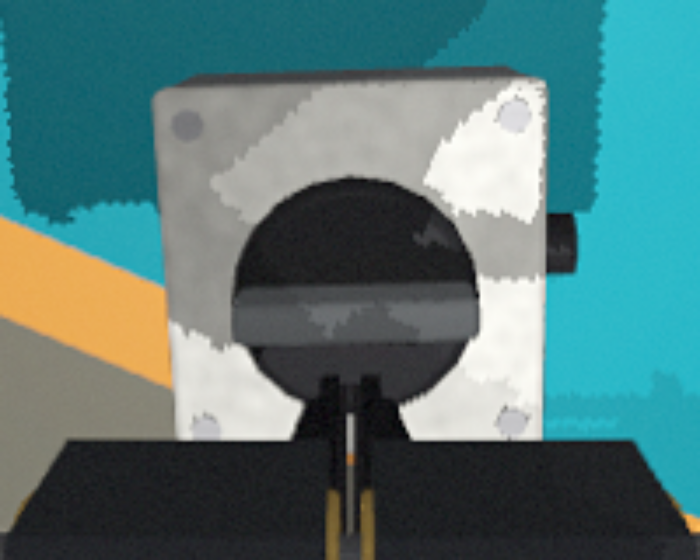

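```bash
python3 - <<'E'
from h import *
T=np.load("T2.npy")
u=np.array([np.cos(YB),np.sin(YB)]);n=np.array([-u[1],u[0]])
c=lambda p:((p-[180,130])*3.5).round(0)
for z in (108,101,94.5):
  print(z,*[c(proj("wrist",[*(C+u*a+n*b),z],T)) for a in(-28,28) for b in(-5,5)], "disc r",c(proj("wrist",[*(C+n*30),z-18],T)),c(proj("wrist",[*(C+u*30),z-18],T)),c(proj("wrist",[*(C-u*30),z-18],T)))
  print(*[ (proj("scene",[*(C+u*a),z])).round(1) for a in(-28,28)])
a=cv2.imread("pics/s2.png"); cv2.imwrite("pics/s2a.png",cv2.resize(a[170:250,180:280],None,fx=7,fy=7,interpolation=cv2.INTER_CUBIC))
a=cv2.imread("pics/scene0.png"); cv2.imwrite("pics/s0a.png",cv2.resize(a[170:250,180:280],None,fx=7,fy=7,interpolation=cv2.INTER_CUBIC))
E
```

```text
108 [227. 355.] [226. 311.] [482. 356.] [484. 312.] disc r [355. 183.] [483. 311.] [226. 310.]
[217.2 184.3] [215.3 197. ]
101 [230. 345.] [229. 302.] [479. 346.] [480. 303.] disc r [355. 178.] [479. 303.] [229. 302.]
[217.4 186.6] [215.6 199.3]
94.5 [233. 337.] [232. 295.] [476. 337.] [477. 295.] disc r [355. 174.] [477. 296.] [232. 295.]
[217.6 188.7] [215.8 201.4]
```

View pics/s2a.png

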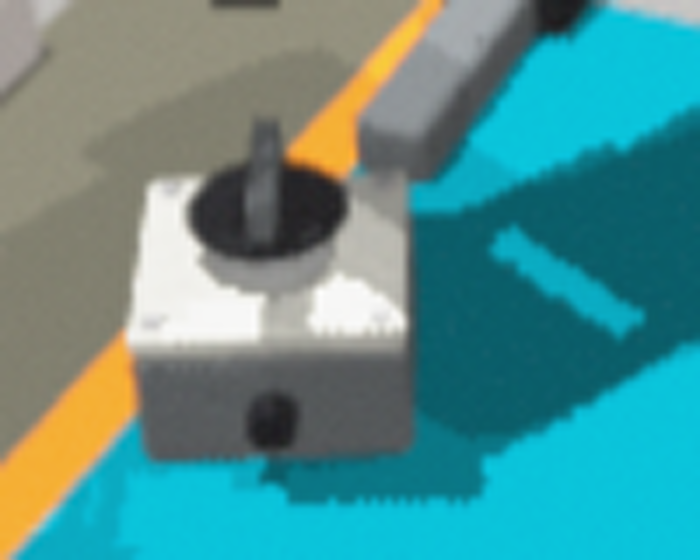

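View pics/s0a.png

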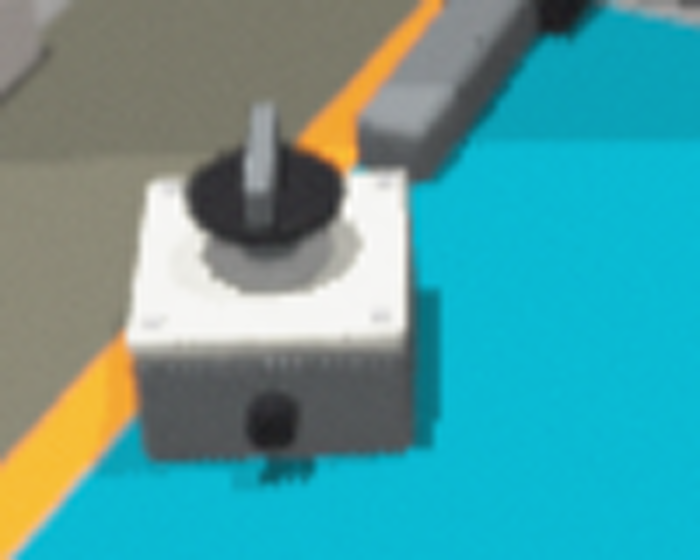

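```bash
python3 - <<'E'
from h import *
u=np.array([np.cos(YB),np.sin(YB)]);n=np.array([-u[1],u[0]])
def go(th,lat,z,sp):
    c,s=np.cos(YB-th),np.sin(YB-th); p=C+17*np.array([c,s])+lat*np.array([-s,c])
    movel([*p,78+z],speed=sp,rotation=quat(YB-th+np.pi/2))
go(0,25,125,150); f0=np.array(current_contact_force())
go(0,25,93,80)
go(0,16,93,50); print(np.array(current_contact_force())-f0)
for th in (.15,.3,.45,.6,.75,.9):
    go(th,14.5,93,35); print(th,(np.array(current_contact_force())-f0).round(1),current_eef_pos()[2]-78)
hold(.2)
cv2.imwrite("pics/s3.png",grab_frame("scene"))
go(.6,22,93.5,60)
go(.6,40,93.5,100)
movel([*(np.array(current_eef_pos())+[0,0,75])],speed=200); hold(.1)
T=toolT(); np.save("T3.npy",T); cv2.imwrite("pics/w3.png",grab_frame("wrist")); b=grab_frame("scene");cv2.imwrite("pics/s4.png",b);print(current_clock(),current_contact_force())
a=cv2.imread("pics/s3.png")
cv2.imwrite("pics/s34.png",np.hstack([cv2.resize(i[170:250,180:280],None,fx=4,fy=4,interpolation=cv2.INTER_CUBIC) for i in(a,b)]))
E
```

```text
[-0.20052349  0.41382181 -0.04231826]
0.15 [2.1 4.1 2.5] 93.16876868193643
0.3 [2.2 3.8 2.2] 93.17522521116985
0.45 [1.3 4.3 2.7] 93.0878816862658
0.6 [2.6 3.  2.6] 93.03896848778908
0.75 [3.1 4.2 3.4] 93.0556417386006
0.9 [ 4.5 12.7  3.5] 93.03514189016437
14.6083 [ 0.07696578 -0.25888481  0.19821848]
```

View pics/s34.png

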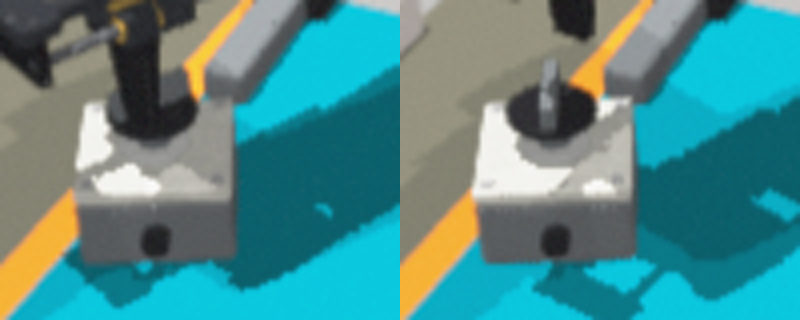

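View pics/w3.png

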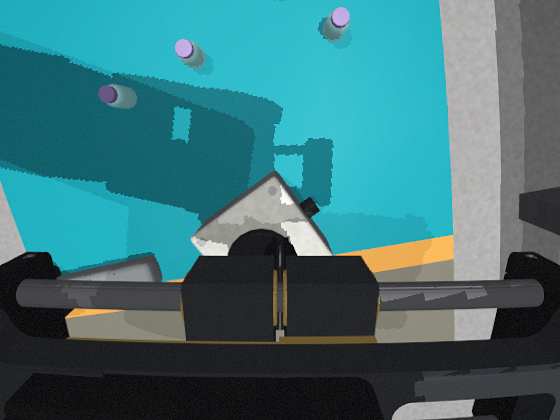

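```bash
python3 - <<'E'
from h import *
q=quat(YB+np.pi/2-.6)
reach([*S,78+150],q)
T=toolT(); np.save("T4.npy",T); cv2.imwrite("pics/w4.png",grab_frame("wrist")); print(current_clock())
a=cv2.imread("pics/w4.png"); 
for p in ([*S,82],): 
    c=proj("wrist",p,T); print(c); cv2.circle(a,tuple(int(v) for v in c.round()),2,(0,0,255),-1)
cv2.imwrite("pics/w4a.png",cv2.resize(a[130:290,180:380],None,fx=3.5,fy=3.5))
E
```

```text
15.6833
[279.96486781 220.15475396]
```

View pics/w4a.png

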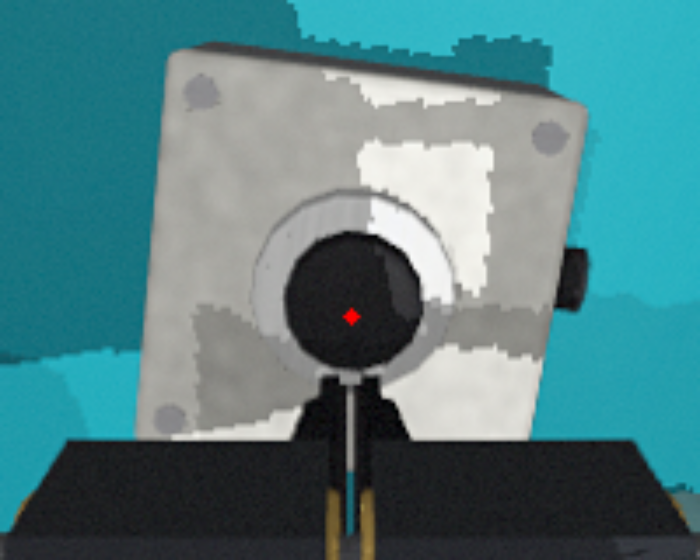

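```bash
python3 - <<'E'
from h import *
T=np.load("T4.npy");a=cv2.imread("pics/w4.png");b=cv2.resize(a[150:270,200:360],None,fx=5,fy=5,interpolation=cv2.INTER_CUBIC)
for r,z,col in((16,82,(0,0,255)),(24,72,(0,255,0))):
  for t in np.linspace(0,2*np.pi,60):
    c=(proj("wrist",[S[0]+r*np.cos(t),S[1]+r*np.sin(t),z],T)-[200,150]+.5)*5
    cv2.circle(b,tuple(int(v) for v in c),1,col,-1)
cv2.imwrite("pics/w4b.png",b)
print(T[:3,0])
E
```

```text
[ 1.72061769e-01  9.85086150e-01 -1.59145949e-04]
```

View pics/w4b.png

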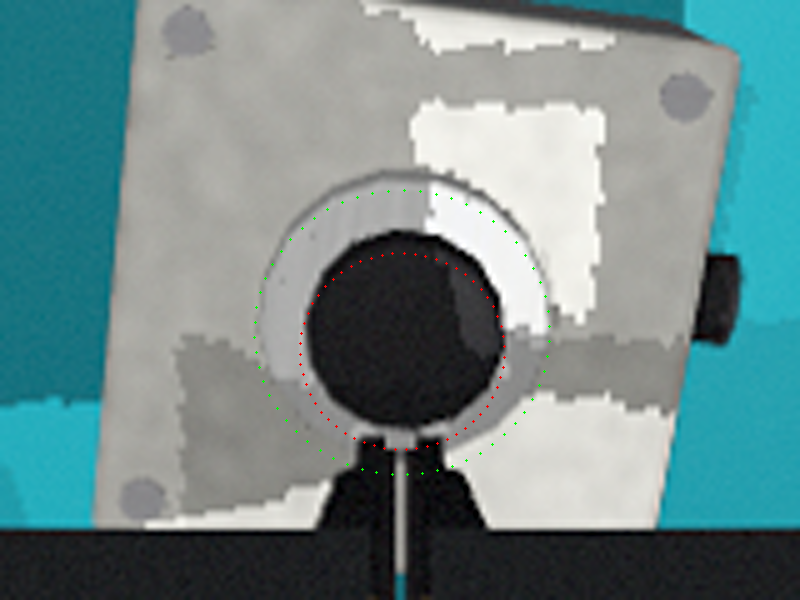

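```bash
python3 - <<'E'
from h import *
P=S+[0.2,2.5]
q=quat(YB+np.pi/2-.6)
movel([*P,78+87],speed=120); f0=np.array(current_contact_force())
for z in (80,77.5,76.5,76,75.5,75,74.5,74,73.5,73):
    movel([*P,78+z],speed=40); hold(.1); f=np.array(current_contact_force())-f0; print(z,current_eef_pos()[2]-78,f.round(1))
    if f[2]>14: break
movel([*P,78+95],speed=80)
movel([*P,78+200],speed=200)
hold(.3)
T=toolT(); cv2.imwrite("pics/w5.png",grab_frame("wrist")); b=grab_frame("scene");cv2.imwrite("pics/s5.png",b);cv2.imwrite("pics/t5.png",grab_frame("top"));print(current_clock(),current_contact_force())
cv2.imwrite("pics/s5a.png",cv2.resize(b[160:290,180:380],None,fx=4,fy=4,interpolation=cv2.INTER_CUBIC))
E
```

```text
80 80.43118790217054 [ 0.3 -2.4  3.1]
77.5 77.6763423248965 [ 1.4 -2.2  4. ]
76.5 76.62816847173912 [ 2.5 -2.1  4.3]
76 76.06881150741097 [ 2.8 -2.2  4.8]
75.5 75.84536078691207 [ 1.4 -2.5  8.3]
75 75.76733769248565 [ 0.6 -1.8 12.3]
74.5 75.69855328937405 [-1.3 -2.5 18.1]
20.4167 [-1.25446432 -0.50706973 -0.50094208]
```

View pics/s5a.png

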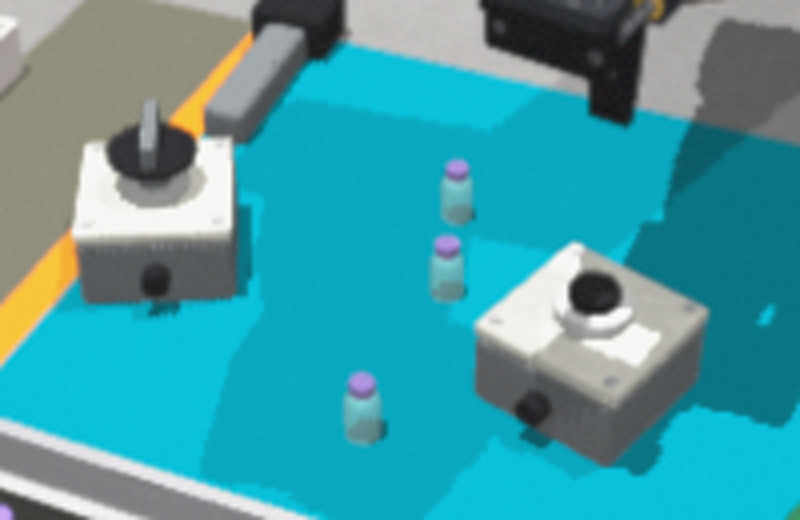

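View pics/t5.png

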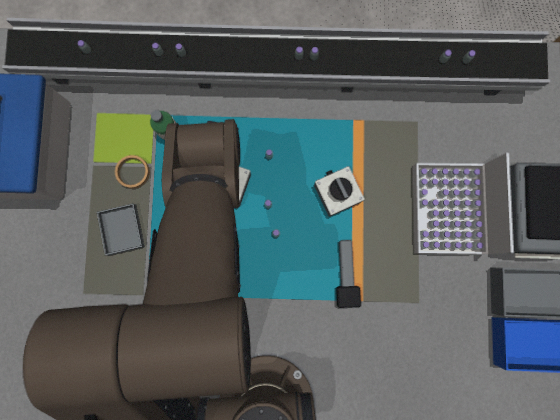

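The start button bottomed at 75.7 mm with the force rising sharply. In the pictures both buttons are out and the bystanders are where they were.

```bash
python3 -c "
from bench import *
job_done();print(current_clock())"
```

```text
the job is handed in; nothing more can be done
the job is handed in; nothing more can be done
```

The stop and start button test was carried out in the order asked and handed in shortly after 20.4 s, against the 51 s limit.

- **Stop press:** I pressed the stop head with the closed fingertips until it bottomed at 94.2 mm with 17 N. I lifted clear, and the pictures showed the head staying in by itself, about 7 mm below its out height.
- **Twist:** I pushed one side of the bar with the closed fingertip, clockwise to about 0.9 rad, without pinching. After I backed off, the picture showed the head fully up again and the bar back at rest.
- **Start press:** I pressed the start button to its bottom stop at 75.7 mm (18 N, against about 76 mm expected) and released it.
- **Final check:** The last pictures show both buttons out, the gripper well clear, and the vials, carton, tray, tape, scanner and spray standing where they were. The wrist force readings I took were at most about 18 N.

One measurement disagreed: the close wrist view put the start button about 3.5 mm further in +y than the earlier views did. I pressed 2.5 mm over as a compromise, which stayed well inside the button's 16 mm radius.

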